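# Turn a brake caliper piston side up in a flip cradle

### The arm

A 7-joint arm with a two-finger parallel gripper is mounted at the origin on the work surface. World frame = base frame: x ahead of the robot, y to its left, z up, the work surface at z = 0. Lengths are in m, angles in rad, forces in N, time in s.
With the tool pointing down it reaches from about 0.425 to 0.875 m from the base axis. Payload 9.9 kg.
Tool frame: the origin (TCP) lies where the fingers leave the gripper's body, on its centre line; the fingertips stand 73 mm ahead of it and the grasp point (between the pads) lies 54 mm ahead of it; z points along the fingers, y is the direction in which the jaws open and shut (so a half turn about z gives the same grasp; the last joint's range is limited). The gripper opens to 85 mm and grips with 20 to 120 N. Pads are 22 mm wide; open, the fingers measure 114 mm over their backs; the gripper's body (76 mm by 85 mm) begins 54 mm behind the grasp point. The pads swing forward as they close: fully open they stand 13 mm farther back than shut.
Start: joints at [-1.434, 0.576, 0.025, 1.437, -0.015, 1.129, -0.057], TCP at [0.148, 0.659, 0.304] pointing down, gripper open.
Joint ranges: [-2.76, 2.76], [-0.34, 2.15], [-1.52, 1.57], [0.19, 2.46], [-1.09, 4.23], [0.17, 1.99], [-2.82, 2.82]. Speed limits (rad/s): [2.22, 2.22, 3.01, 3.01, 3.14, 3.14, 3.14].

### API

Orientations are given as a 3x3 rotation matrix whose columns are the frame's x, y, z axes.
In Python, from plant import manip gives the robot as it stands.
- The arm moves only by the tool play_rows, never from a script. Its argument "deltas" is text: rows parted by semicolons, each of 7 numbers parted by spaces: the opening in per cent of the stroke, from 0 (shut) to 100 (fully open), then the shift along the tool's x, y, z in units of 25 mm (1.0 is 25 mm), then the turn, a rotation vector about the tool's x, y, z in units of 10 degrees (1.0 is 10 degrees). A call has 1 to 20 rows; each row is the pose to reach, as a shift and turn from the pose commanded when the call began, along the tool's axes at that moment; what a row does not reach only later rows make up. A row lasts 1/8 s, in which the tool goes at most 62.5 mm and 10.7 degrees, less where a joint would pass 70% of its speed; a pose out of reach is approached as far as the arm can. A call with a gripper value outside its range is refused whole. The fingers move at their own pace and stop on an object; "squeeze" is the grip in N (left out, the last holds). Time passes only in rows, so rows that repeat a pose let the fingers close. It gives the time, the measured TCP pose, the force and the opening at its end, in the units of the state.
- manip.state(): the state, without advancing time (a new reading comes with each control period).
- manip.capture(name): name is "scene" or "top"; returns (picture, depth): 480x640x3 uint8, red, green, blue; 480x640 float32, m along the optical axis (not along the pixel's ray), 0 where there is no reading.
- manip.calibration(name): a dict with "fov_y" (degrees; the focal length in pixels is half the picture's height over the tangent of half this angle, whatever the lens; pixels are square), "cx", "cy" (the principal point, pixels), "D" ([k1, k2, p1, p2, k3] as OpenCV has them; the pictures are not rectified), "R" (3x3) and "t" (3): a world point X has camera coordinates R X + t. Camera axes: x right, y down, z forward; pixel columns grow to the right and rows downward; lengths in m; the calibration is good to about 2 mm. A picture is of the moment at which its call begins. calibration takes no time and is no camera call.
- manip.hand_in(): hands the job in, once; it reports no verdict.
Trained networks look in the newest picture that a camera, given by its name, has taken for a name from the list of things; names that differ only in an ending like _2 or _b are one class to them, and where a whole thing is asked for, a point or a joint stands for the part that bears it (a point fixed in the world has none). Each returns a list of dicts, best first, with "p" (0 to 1); they miss things now and then, are a little off and sometimes report something else, mostly with a low value. They report only what shows in the picture. A call takes as long as a camera call. They do not tell look-alikes from the thing itself.
- manip.recognise(camera, thing): "extent" ([left, top, right, bottom] in pixels, round what is visible of it).
The state is a dict: "time_s": time; "qpos": joint angles; "qd": joint speeds; "tau": joint torques, N m; "eef_pos": TCP position; "eef_rot": TCP orientation; "ft_force": force on the tool from outside, world axes, zero at the start; "moment": the same for the moment, N m; "width": opening from 0.0 (shut) to 1.0 (fully open).
Only numpy, scipy, OpenCV 4.12 (cv2) and the standard library are available. Lean on these libraries where they do the work, as an engineer would, in place of code of your own. Each camera call takes 0.05 s, during which the arm holds its last target. There are 200 camera calls.

### The job

Lay the red brake caliper flat in the open leaf of the blue flip cradle, then swing the leaf all the way over by its yellow handle and press it down until the catch clicks and holds it shut by itself, so that the caliper is turned over into the fixed nest. Then let go and press the orange release button so that the leaf springs open again, leaving the caliper lying flat in the fixed nest with its pistons up. Do not shift the other things on the bench.

Things in the scene. Friction and masses are not known exactly. Their poses are not given: they have to be found in the camera images.
- caliper_mid (a point): Centre (half-way up) of a loose red brake caliper, 120 long (x), 60 wide (y), 40 high (z), 0.4-0.65 kg. Starts on the bench piston side down, z up; z must end down. Its middle 48 mm is a waist 44 wide over the full height: grip there across y. Upper side: black stripe, four dark bolt heads; underside: two steel piston discs. Same shape turned half round about z.
- hinge_mid (a point): Middle of the hinge axis of the cradle (fixed to the bench), 40 above the bench. z up, x along the hinge; the open leaf lies flat on the +y side, the fixed nest on the -y side. Blue base plate 6 high, to y = +-103, x = +-75; the foot under the catch and button reaches x = 173 at y = -55.
- leaf_nest (a point): Centre of the leaf's flat face, where the caliper lies long side along the hinge: 55 from the axis and, open, 22 below it (18 above the bench). Turns with the leaf: x along hinge, y away from it, z out of the face. Flared cheeks 20 high at x = +-65. Two back stops 34 high by the hinge, face at y = -31, x = 33..57 either side, a gap between. Outer side open. Caliper centre at y 0 to 8 is good.
- leaf_handle (a point): Middle of the leaf's yellow round handle bar, 12 thick, 90 long along the hinge, 138 from the hinge axis and in its plane: 40 above the bench both open and closed, 38 clear of the leaf's edge. Pinch it from above across the bar; it turns in the fingers as the leaf swings.
- leaf (a joint): 0 = open flat, 1.57 upright, 3.14 level over the nest, hard stop near 3.21. A spring (0.1 N m open, 0.6 closed) and damper pull it open: let go unlatched, it swings back. Past upright (about 2.1) the caliper tips into the fixed nest. Then the leaf's end tongue pushes the catch aside (some 4-6 N more) and snaps under it at 3.07 to 3.19, unknown each time: press on until it is hard at the stop.
- fixed_nest (a point): Centre of the black rubber floor of the fixed nest, 55 from the hinge axis, 16 above the bench, axes as hinge_mid. End cheeks 20 high at x = +-66, low lip at y = -43. The leaf's face is 46 above this floor at joint 3.14. The turned caliper rests with its centre 20 above the floor, 5 to 10 towards -y.
- button_top (a point): Centre of the top of the round orange release button, 28 across, on the outer arm of the rocking orange catch; 36 to 41 above the bench, 150 from hinge_mid along x, at y = -55. Pressed straight down it rocks the catch off the leaf's tongue.
- release (a joint): Angle of the rocking catch: 0 at rest, 0.24 with the button fully down (16 mm); the tongue is free from about 0.18 (12 mm). About 2 N starts it, 6.5 N takes it fully down; it springs back. It is also rocked for a moment as the tongue passes while closing.
- oil_jug_a: Orange oil jug, 60 by 90 by 209 high, loose; origin under its centre. Leave it.
- oil_jug_b: Second orange oil jug, same size. Leave it.
- parts_bowl: Shallow steel bowl of sockets and bolts, 192 across, 30 high, loose; origin under its centre. Leave it.
- wrench: Loose steel wrench, 190 long, lying flat. Leave it.
- spray_can: Red spray can, 60 across, 170 high, loose. Leave it.
- sprocket: Loose brass-coloured sprocket, 124 across, 17 high, lying flat. Leave it.
Not all that is in view belongs to the job. Leave any green look-alike of the part that bears caliper_mid alone.

How it is judged:
On the way, in this order (a step that is already met when the one before it is completed fails the run):
1. the caliper lies flat in the open leaf, piston side down, and is let go (x of caliper_mid in the frame of leaf_nest between -0.01 and 0.01 m and y of caliper_mid in the frame of leaf_nest between -0.018 and 0.018 m and z of caliper_mid in the frame of leaf_nest between 0.014 and 0.025 m and angle between caliper_mid's own z axis and vertical below 0.12 rad and value of joint leaf below 0.1 rad and contact force between the fingers and anything else below 0.2 N), for 0.2 s.
2. the leaf is closed and held by the catch with nothing gripping it, the caliper turned over into the fixed nest (x of caliper_mid in the frame of fixed_nest between -0.012 and 0.012 m and y of caliper_mid in the frame of fixed_nest between -0.018 and 0.018 m and z of caliper_mid in the frame of fixed_nest between 0.014 and 0.025 m and value of joint leaf above 2.95 rad and angle between caliper_mid's own z axis and vertical above 2.95 rad and contact force between the fingers and anything else below 0.2 N), for 0.4 s.
3. the release button is pressed (value of joint release above 0.12 rad), for 0.04 s.
At the end, for the whole second after the job is handed in: The leaf is back open (within 0.15 rad of its stop), and the caliper lies still and flat in the fixed nest, piston side up (within 0.19 rad), its centre within 12 mm along the hinge and 18 mm across it of the nest's centre, 14 to 25 mm above the nest floor (x of caliper_mid in the frame of fixed_nest between -0.012 and 0.012 m and y of caliper_mid in the frame of fixed_nest between -0.018 and 0.018 m and z of caliper_mid in the frame of fixed_nest between 0.014 and 0.025 m and value of joint leaf below 0.15 rad and angle between caliper_mid's own z axis and vertical above 2.95 rad); the robot touches nothing.
It fails at once if a bystander on the bench is shifted by more than 40 mm or tipped over (distance of any of oil_jug_a, oil_jug_b, parts_bowl, wrench, spray_can, sprocket from where it was at the start of the episode above 0.04 m or angle between any of oil_jug_a, oil_jug_b, parts_bowl, wrench, spray_can, sprocket's own z axis and vertical above 0.6 rad).
It also fails if it takes over 72 s, if anything falls off the work surface, if the arm or the gripper's body presses on something with over 40 N, if the wrist force passes 120 N, or if a joint passes its speed limit or range.

## Working session

There is one attempt and no reset: what is moved stays moved. The work goes in short steps, Python scripts to look and compute and a tool call to move; the robot and the scene stay as the last step left them, time stands still between calls to the robot, and variables do not carry over. Pictures are saved under pics/ and viewed, about 8 in all and at most 12, crops included, and the job is handed in when it is done.

Besides the shell and the picture viewer there is one more tool, called after "Call:" as name(argument=value, ...) on one line, values as JSON. play_rows: Moves the arm, as the interface text tells. Its arguments: {"type":"object","properties":{"deltas":{"type":"string"},"squeeze":{"type":"number"}},"required":["deltas"]}

```bash
mkdir -p pics; ls
python3 - <<'E'
from plant import manip
import cv2,numpy as np
s=manip.state();print(s['time_s'],s['eef_pos'],np.round(s['eef_rot'],3).tolist(),s['width'])
for n in('scene','top'):
    p,d=manip.capture(n);cv2.imwrite(f'pics/{n}0.png',p[:,:,::-1]);np.save(f'{n}_d.npy',d);np.save(f'{n}_p.npy',p)
    c=manip.calibration(n);print(n,c)
    for t in('caliper_mid','leaf_handle','button_top','fixed_nest','leaf_nest','hinge_mid','leaf','release','parts_bowl','oil_jug_a','spray_can','wrench','sprocket'):
        try:print(t,[(round(r['p'],2),np.round(r['extent']).astype(int).tolist()) for r in manip.recognise(n,t)[:3]])
        except Exception as e:print(t,e)
E
```

```text
pics
0.0 [0.14772472 0.65827709 0.30304976] [[-0.976, 0.219, -0.0], [0.219, 0.976, -0.002], [-0.0, -0.002, -1.0]] 0.998346441082674
scene {'fov_y': 50.506336067461035, 'cx': 322.5289550062969, 'cy': 238.46625618591509, 'D': array([0.021182, 0.      , 0.      , 0.      , 0.      ]), 'R': array([[ 0.8644744 ,  0.50238546,  0.01711316],
       [ 0.40177036, -0.67008086, -0.6241572 ],
       [-0.3021003 ,  0.54644348, -0.78111134]]), 't': array([-0.52638228, -0.11962434,  1.49374722])}
caliper_mid [(0.93, [260, 146, 293, 180]), (0.75, [308, 160, 350, 196]), (0.7, [323, 110, 350, 141])]
leaf_handle [(0.88, [248, 228, 310, 282])]
button_top [(0.85, [282, 288, 319, 318]), (0.16, [274, 376, 306, 434])]
fixed_nest [(0.72, [227, 226, 322, 331]), (0.7, [247, 226, 312, 282])]
leaf_nest [(0.87, [246, 222, 312, 284])]
hinge_mid [(0.65, [225, 230, 322, 330])]
leaf [(0.63, [247, 227, 311, 282]), (0.19, [287, 288, 317, 317])]
release [(0.53, [281, 289, 320, 316])]
parts_bowl [(0.81, [132, 330, 223, 410])]
oil_jug_a [(0.79, [400, 154, 433, 215]), (0.6, [398, 195, 442, 264])]
spray_can [(0.55, [276, 37
[... 402 characters left out ...]
,  0.00451781, -0.99499924]]), 't': array([0.09500068, 0.53951201, 1.51845629])}
caliper_mid [(0.79, [219, 249, 247, 297]), (0.64, [269, 262, 303, 308]), (0.6, [135, 295, 180, 325])]
leaf_handle [(0.71, [315, 226, 371, 284])]
button_top [(0.65, [376, 197, 386, 228])]
fixed_nest [(0.59, [318, 194, 402, 283]), (0.41, [386, 133, 427, 170])]
leaf_nest [(0.91, [317, 223, 372, 284])]
hinge_mid [(0.63, [319, 196, 401, 287])]
leaf [(0.91, [316, 228, 370, 284])]
release [(0.58, [377, 197, 386, 225])]
parts_bowl [(0.72, [446, 228, 509, 293])]
oil_jug_a [(0.73, [204, 152, 244, 193]), (0.61, [247, 134, 290, 174])]
spray_can []
wrench [(0.69, [341, 135, 351, 190])]
sprocket [(0.72, [389, 133, 426, 170])]
```

Run:
```python
import cv2
a=cv2.imread('pics/scene0.png')[90:450,100:500];cv2.imwrite('pics/s0c.png',cv2.resize(a,(660,594),interpolation=cv2.INTER_CUBIC))
b=cv2.imread('pics/top0.png')[120:340,120:420];cv2.imwrite('pics/t0c.png',cv2.resize(b,None,fx=2.66,fy=2.66,interpolation=cv2.INTER_CUBIC))
```

```text
(no output)
```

View pics/s0c.png

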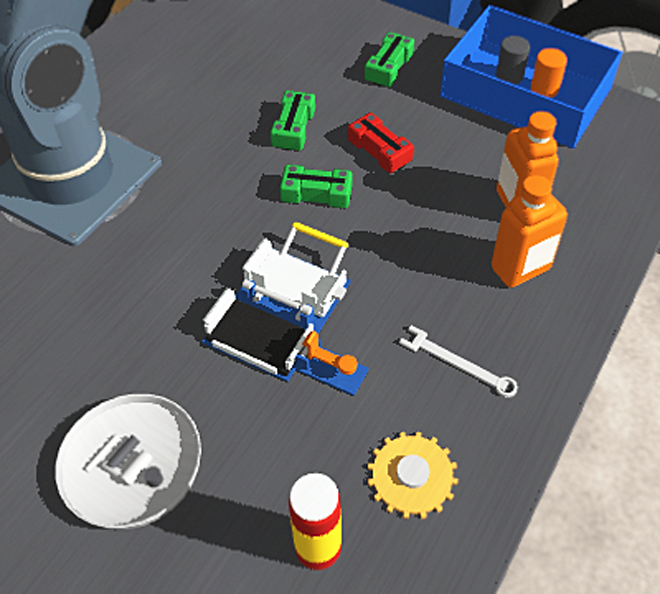

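View pics/t0c.png

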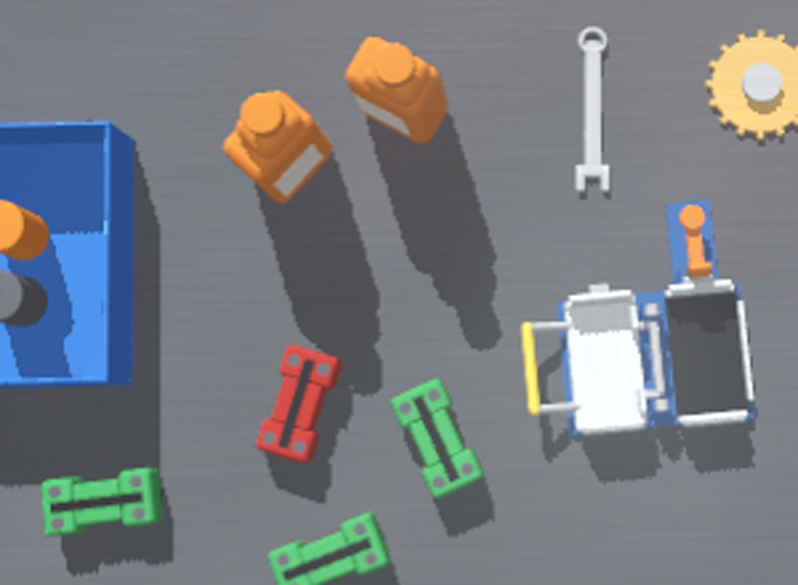

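The top crop shows the red caliper at about (232,271) px. Its look-alikes are the green ones at (284,285), (158,310) and (243,327). The cradle is at about (360,240), with the yellow handle on the left at (320,258) and the button at (380,202). I choose the red one: it has the black stripe and bolts up. Next I measure.

```bash
cat > h.py <<'E'
from plant import manip
import cv2,numpy as np
def world(name,d):
    c=manip.calibration(name);f=240/np.tan(np.radians(c['fov_y']/2))
    K=np.array([[f,0,c['cx']],[0,f,c['cy']],[0,0,1]])
    v,u=np.mgrid[0:480,0:640]
    n=cv2.undistortPoints(np.stack([u,v],-1).reshape(-1,1,2).astype(float),K,c['D']).reshape(480,640,2)
    P=np.dstack([n,np.ones((480,640))])*d[...,None]
    return (P-c['t'])@c['R']     # R^T (P-t)
def hsv(p): return cv2.cvtColor(p,cv2.COLOR_RGB2HSV)
E
python3 - <<'E'
from h import *
for n in('top','scene'):
    p=np.load(n+'_p.npy');d=np.load(n+'_d.npy');W=world(n,d);H=hsv(p);h,s,v=[H[...,i].astype(int) for i in range(3)]
    ok=(d>0)
    def rep(t,m):
        k=m&ok;k=cv2.morphologyEx(k.astype(np.uint8),cv2.MORPH_OPEN,np.ones((2,2)))>0
        X=W[k];
        if len(X)<4: print(n,t,len(X));return
        r=cv2.minAreaRect((X[:,:2]*1000).astype(np.float32))
        print(n,t,len(X),'mean',X.mean(0).round(4),'med z',np.median(X[:,2]).round(4),'z95',np.percentile(X[:,2],95).round(4),'rect',np.round(r[0],1),np.round(r[1],1),round(r[2],1))
    box=np.zeros((480,640),bool)
    def bx(l,t,r,b): q=box.copy();q[t:b,l:r]=1;return q
    if n=='top':
        B=[bx(212,243,252,300),bx(312,230,330,285),bx(370,190,392,213),bx(312,220,405,290)]
    else: B=[bx(304,156,354,200),bx(245,222,316,245),bx(303,300,320,322),bx(220,222,330,335)]
    red=((h<8)|(h>172))&(s>120)
    rep('red',B[0]&red); rep('redtop',B[0]&(W[...,2]>.03))
    rep('yellow',B[1]&(h>22)&(h<34)&(s>120))
    rep('button',B[2]&(h>5)&(h<20)&(s>150))
    rep('buttontop',B[2]&(h>5)&(h<20)&(s>150)&(W[...,2]>.033))
    rep('rubber',B[3]&(v<70)&(W[...,2]>.01)&(W[...,2]<.024)&(s<80))
    rep('leafface',B[3]&(v>120)&(s<60)&(W[...,2]>.012)&(W[...,2]<.024))
    for t,z in(('jugs',.1),):
        pass
    print('bench z',np.median(W[330:350,300:310][...,2]) if n=='top' else '')
E
```

```text
top red 564 mean [0.4294 0.3361 0.045 ] med z 0.0379 z95 0.0442 rect [389.1 231.8] [292.5 123.5] 69.5
top redtop 746 mean [0.4306 0.3378 0.047 ] med z 0.0386 z95 0.0447 rect [389.5 231.7] [292.5 123.1] 69.5
top yellow 121 mean [0.4622 0.0852 0.0391] med z 0.0429 z95 0.0499 rect [462.3  85. ] [95.  10.7] 4.6
top button 65 mean [ 0.615  -0.0933  0.0619] med z 0.0384 z95 0.0477 rect [504.6 -22. ] [ 33.  304.7] 56.2
top buttontop 55 mean [ 0.6182 -0.0924  0.0672] med z 0.0396 z95 0.0479 rect [506.2 -19.7] [ 27.2 304.7] 56.2
top rubber 0
top leafface 1110 mean [ 0.4699 -0.011   0.0232] med z 0.0174 z95 0.0253 rect [466.4 -38.9] [141.6 241.4] 4.1
bench z -0.0010864796377531493
scene red 686 mean [0.4473 0.3268 0.0338] med z 0.0356 z95 0.0435 rect [702.3 -93.6] [ 119.5 1182.9] 30.9
scene redtop 615 mean [0.4423 0.3238 0.0401] med z 0.0396 z95 0.0441 rect [ 649.1 -121.6] [ 127.8 1182.5] 24.7
scene yellow 144 mean [0.4727 0.0833 0.046 ] med z 0.0441 z95 0.0486 rect [ 715.6 -238.4] [ 86.2 916.7] 36.6
scene button 124 mean [ 0.6318 -0.0998  0.0446] med z 0.0402 z95 0.044 rect [ 776.9 -353.3] [ 29.5 660.1] 29.9
scene buttontop 105 mean [ 0.634  -0.1015  0.0482] med z 0.0406 z95 0.044 rect [ 778.5 -355.4] [ 28.9 654.9] 29.9
scene rubber 1297 mean [ 0.4821 -0.1109  0.0196] med z 0.0167 z95 0.0208 rect [ 713.8 -324.3] [138.  768.9] 48.2
scene leafface 1107 mean [ 0.4775 -0.0156  0.0251] med z 0.0184 z95 0.0326 rect [ 643.  -317.8] [206.9 860.1] 31.2
bench z
```

```bash
cat >> h.py <<'E'
def plane(name,z):
    c=manip.calibration(name);A=world(name,np.ones((480,640)));o=-c['R'].T@c['t']
    D=A-o;return o+D*((z-o[2])/D[...,2])[...,None]
def big(m):
    n,l,s,_=cv2.connectedComponentsWithStats(m.astype(np.uint8));return l==1+np.argmax(s[1:,4])
E
python3 - <<'E'
from h import *
for n in('top','scene'):
    p=np.load(n+'_p.npy');d=np.load(n+'_d.npy');W=world(n,d);H=hsv(p);h,s,v=[H[...,i].astype(int) for i in range(3)]
    def bx(l,t,r,b): q=np.zeros((480,640),bool);q[t:b,l:r]=1;return q
    if n=='top': B=[bx(212,243,252,300),bx(312,230,330,285),bx(370,190,392,213),bx(312,190,405,290)]
    else: B=[bx(304,156,354,200),bx(245,222,316,245),bx(303,300,320,322),bx(220,222,330,335)]
    def rep(t,m,z):
        m=big(m);P=plane(n,z)[m][:,:2];Z=W[m][:,2]
        r=cv2.minAreaRect((P*1000).astype(np.float32))
        print(n,t,m.sum(),'mean',P.mean(0).round(4),'medz',np.median(Z).round(4),'rect',np.round(r[0],1),np.round(r[1],1),round(r[2],1))
    red=((h<8)|(h>172))&(s>120)
    rep('caliper',B[0]&((red|(v<50))&(W[...,2]>.036)&(W[...,2]<.06)),.04)
    stripe=B[0]&(v<60)&(s<120)&(W[...,2]>.03); rep('stripe',stripe,.04)
    rep('yellow',B[1]&(h>20)&(h<36)&(s>100),.044)
    rep('button',B[2]&(h>5)&(h<20)&(s>150)&((np.abs(W[...,2]-.0385)<.006)),.039)
    rep('rubber',B[3]&(v<75)&(s<100)&(abs(W[...,2]-.016)<.006),.016)
    rep('leafface',B[3]&(v>100)&(s<60)&(abs(W[...,2]-.018)<.005),.018)
    for nm,a in(('wr',),)if 0 else():pass
p=np.load('top_p.npy');x=cv2.resize(p[185:300,300:410][:,:,::-1],None,fx=6,fy=5.2,interpolation=cv2.INTER_NEAREST);cv2.imwrite('pics/cr.png',x[:,:700])
E
```

```text
top caliper 409 mean [0.4342 0.3415] medz 0.0399 rect [434.1 341.9] [ 58.7 118.3] 72.3Traceback (most recent call last):
  File "<stdin>", line 13, in <module>
  File "<stdin>", line 8, in rep
  File "h.py", line 15, in big
    n,l,s,_=cv2.connectedComponentsWithStats(m.astype(np.uint8));return l==1+np.argmax(s[1:,4])
                                                                             ~~~~~~~~~^^^^^^^^^
    return _wrapfunc(a, 'argmax', axis=axis, out=out, **kwds)
    return bound(*args, **kwds)
ValueError: attempt to get argmax of an empty sequence
```

```bash
cat > meas.py <<'E'
from h import *
for n in('top','scene'):
    p=np.load(n+'_p.npy');d=np.load(n+'_d.npy');W=world(n,d);H=hsv(p);h,s,v=[H[...,i].astype(int) for i in range(3)]
    def bx(l,t,r,b): q=np.zeros((480,640),bool);q[t:b,l:r]=1;return q
    if n=='top': B=[bx(212,243,252,300),bx(312,230,330,285),bx(370,190,392,213),bx(312,190,405,290)]
    else: B=[bx(304,156,354,200),bx(245,222,316,245),bx(303,300,320,322),bx(220,222,330,335)]
    def rep(t,m,z):
        if m.sum()<5: print(n,t,'none');return
        m=big(m);P=plane(n,z)[m][:,:2];Z=W[m][:,2]
        r=cv2.minAreaRect((P*1000).astype(np.float32))
        print(n,t,m.sum(),'mean',P.mean(0).round(4),'medz',np.median(Z).round(4),'rect',np.round(r[0],1),np.round(r[1],1),round(r[2],1))
    red=((h<8)|(h>172))&(s>120)
    rep('caliper',B[0]&((red|(v<60))&(W[...,2]>.036)&(W[...,2]<.06)),.04)
    rep('yellow',B[1]&(h>20)&(h<36)&(s>100),.044)
    rep('button',B[2]&(h>5)&(h<20)&(s>150)&((np.abs(W[...,2]-.0385)<.006)),.039)
    rep('rubber',B[3]&(v<90)&(s<100)&(abs(W[...,2]-.016)<.006),.016)
    rep('leafface',B[3]&(v>100)&(s<60)&(abs(W[...,2]-.018)<.005),.018)
E
python3 meas.py
python3 - <<'E'
import cv2,numpy as np
p=np.load('top_p.npy');x=cv2.resize(p[185:300,300:410][:,:,::-1],None,fx=5.2,fy=5.2,interpolation=cv2.INTER_NEAREST);cv2.imwrite('pics/cr.png',x)
E
```

```text
top caliper 409 mean [0.4342 0.3415] medz 0.0399 rect [434.1 341.9] [ 58.7 118.3] 72.3
top yellow 141 mean [0.4657 0.0883] medz 0.0428 rect [466.4  88. ] [99.1 12.3] 4.0
top button 41 mean [ 0.628  -0.0931] medz 0.0406 rect [627.6 -93.1] [18.7 21. ] 43.8
top rubber 270 mean [ 0.5264 -0.1075] medz 0.0159 rect [ 524.2 -103.4] [74.  44.5] 88.8
top leafface 959 mean [0.4724 0.0056] medz 0.0177 rect [471.9   4.5] [ 91.5 135.6] 88.7
scene caliper 433 mean [0.438  0.3403] medz 0.0403 rect [435.9 340.4] [ 61.9 120.7] 70.3
scene yellow 155 mean [0.4676 0.0862] medz 0.0445 rect [467.  86.] [101.8  14.7] 3.8
scene button 108 mean [ 0.6271 -0.0959] medz 0.0404 rect [626.7 -96.8] [29.  30.3] 30.7
scene rubber 1325 mean [ 0.477  -0.1083] medz 0.0167 rect [ 479.7 -108.1] [140.7  83.5] 2.9
scene leafface 943 mean [0.4697 0.0092] medz 0.0185 rect [473.6  -2.1] [138.4 113.8] 5.6
```

View pics/cr.png

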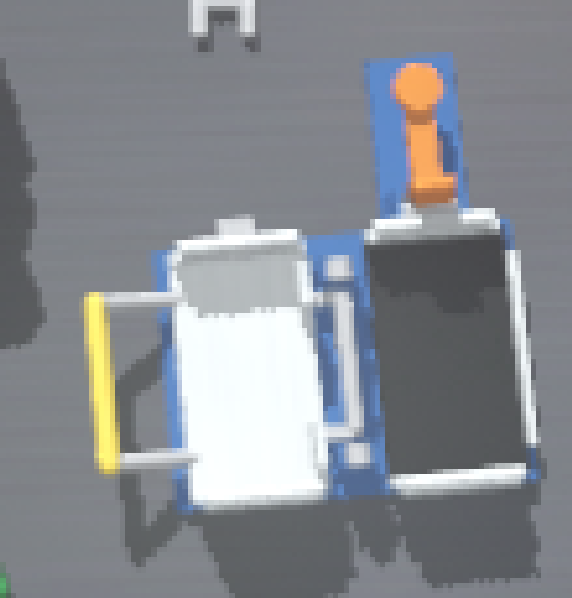

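The crop confirms the cradle layout: handle bar centre at about (319,258) px, button at (380,202), stops with a gap by the hinge. The two cameras agree. The caliper is at (0.435,0.341) with its long axis at about -18.5°. hinge_mid is at about (0.475,-0.051), yaw 3.7°.

```bash
cat > go.py <<'E'
import sys
from h import *
from scipy.spatial.transform import Rotation as R
def go(pos,yaw,tilt=0):
    "row for world TCP pos, tool y at yaw deg (tool z down, tilted about tool y..)"
    s=manip.state();M=s['eef_rot'];a=np.radians(yaw)
    y=np.array([np.cos(a),np.sin(a),0]);z=np.array([0,0,-1.]);T=np.stack([np.cross(y,z),y,z],1)
    d=M.T@(np.array(pos)-s['eef_pos'])/.025;r=R.from_matrix(M.T@T).as_rotvec(degrees=True)/10
    print('now',s['time_s'],s['eef_pos'].round(4),'row',d.round(2),r.round(2),'dist',np.linalg.norm(d)*25)
if __name__=='__main__':
    a=[float(x) for x in sys.argv[1:]];go(a[:3],a[3])
E
python3 go.py .435 .341 .18 71.5;python3 go.py .435 .341 .078 71.5
```

```text
now 1.4 [0.1478 0.6586 0.3039] row [-13.99  -9.88   4.96] [-0.    0.    0.58] dist 445.7402486702992
now 1.4 [0.1478 0.6586 0.3039] row [-13.99  -9.88   9.04] [-0.    0.    0.58] dist 484.1029893876478
```

Call:
play_rows(deltas="100 -7 -5 2.5 0 0 0.3; 100 -7 -5 2.5 0 0 0.3; 100 -7 -5 2.5 0 0 0.3; 100 -7 -5 2.5 0 0 0.3; 100 -14 -9.9 5 0 0 0.58; 100 -14 -9.9 5 0 0 0.58; 100 -14 -9.9 5 0 0 0.58; 100 -14 -9.9 5 0 0 0.58; 100 -14 -9.9 5 0 0 0.58; 100 -14 -9.9 5 0 0 0.58; 100 -14 -9.9 5 0 0 0.58")

```text
time_s: 2.78
eef_pos: [0.4343, 0.3418, 0.1792]
eef_rot: [[-0.949, 0.314, 0.0], [0.314, 0.949, 0.001], [0.0, 0.001, -1.0]]
ft_force: [0.9, 0.5, -0.8]
width: 1.001
```

```bash
python3 go.py .435 .341 .078 71.5
```

```text
now 2.775 [0.4343 0.3418 0.1792] row [-0.04 -0.03  4.05] [ 0.01 -0.    0.02] dist 101.2351364493864
```

Call:
play_rows(deltas="100 0 0 2 0 0 0; 100 0 0 3 0 0 0; 100 0 0 4 0 0 0; 100 0 0 4 0 0 0; 40 0 0 4 0 0 0; 40 0 0 4 0 0 0; 40 0 0 4 0 0 0; 40 0 0 4 0 0 0; 40 0 0 4 0 0 0; 40 0 0 4 0 0 0; 40 0 0 3 0 0 0; 40 0 0 1.5 0 0 0; 40 0 0 0 0 0 0; 40 0 0 0 0 0 0", squeeze=45)

```text
time_s: 4.53
eef_pos: [0.436, 0.3411, 0.1815]
eef_rot: [[-0.949, 0.317, 0.004], [0.317, 0.949, 0.003], [-0.002, 0.004, -1.0]]
ft_force: [0.7, 0.6, -6.1]
width: 0.508
```

```bash
python3 go.py .4712 .0080 .18 93.7; python3 go.py .4712 .0080 .10 93.7;  python3 - <<'E'
from h import *
p,d=manip.capture('top');q,e=manip.capture('scene')
cv2.imwrite('pics/lift.png',np.hstack([cv2.resize(p[170:330,200:400][:,:,::-1],(400,320)),cv2.resize(q[60:260,220:470][:,:,::-1],(400,320))]))
E
```

```text
now 4.525 [0.436  0.3411 0.1815] row [ -5.56 -12.19   0.02] [ 0.02  0.02 -2.22] dist 334.9400843387952
now 4.525 [0.436  0.3411 0.1815] row [ -5.55 -12.21   3.22] [ 0.02  0.02 -2.22] dist 344.7124064970317
```

View pics/lift.png

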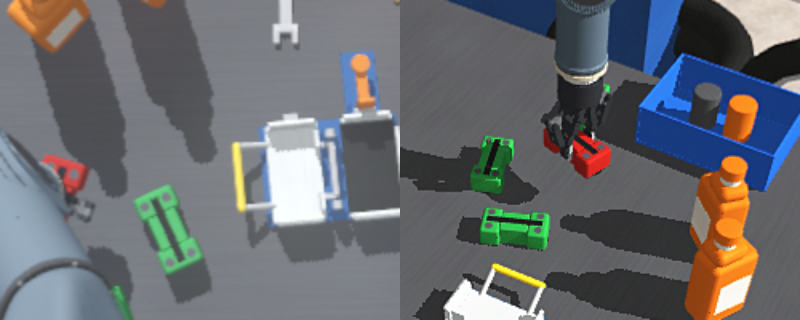

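The red caliper is lifted level in the jaws (right half, about (580,150)). Opening 0.508 is 43 mm, which matches the waist. Next, carry it over the leaf.

Call:
play_rows(deltas="40 -2.8 -6 0 0 0 -1.1; 40 -2.8 -6 0 0 0 -1.1; 40 -2.8 -6 0 0 0 -1.1; 40 -5.56 -12.2 0 0 0 -2.22; 40 -5.56 -12.2 0 0 0 -2.22; 40 -5.56 -12.2 0 0 0 -2.22; 40 -5.56 -12.2 0 0 0 -2.22; 40 -5.56 -12.2 0 0 0 -2.22; 40 -5.56 -12.2 0 0 0 -2.22")

```text
time_s: 5.75
eef_pos: [0.4701, 0.0085, 0.1783]
eef_rot: [[-0.998, -0.068, -0.001], [-0.068, 0.998, 0.0], [0.001, 0.001, -1.0]]
ft_force: [0.4, 1.1, -4.9]
width: 0.513
```

```bash
python3 go.py .4712 .0085 .10 93.7;  python3 - <<'E'
from h import *
p,d=manip.capture('top');q,e=manip.capture('scene')
c=manip.calibration('scene');W=world('scene',e);H=hsv(q);h,s,v=[H[...,i].astype(int) for i in range(3)]
m=((h<8)|(h>172))&(s>120)&(e>0);m[340:]=0
m=big(m);X=W[m];X=X[(X[:,2]<.2)&(X[:,2]>.07)]
print(len(X),np.percentile(X,[2,50,98],axis=0).round(3))
cv2.imwrite('pics/over.png',np.hstack([cv2.resize(p[150:310,260:460][:,:,::-1],(400,320)),cv2.resize(q[130:330,170:420][:,:,::-1],(400,320))]))
E
```

```text
now 5.75 [0.4701 0.0085 0.1783] row [-0.05 -0.01  3.13] [ 0.   -0.01  0.02] dist 78.35439221666986
403 [[ 0.142 -0.528  0.172]
 [ 0.208 -0.495  0.199]
 [ 0.251 -0.481  0.2  ]]
```

View pics/over.png

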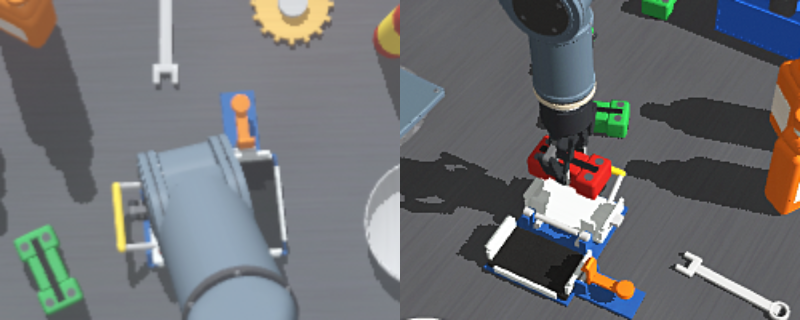

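Run:
```python
from h import *
q,e=manip.capture('scene')
W=world('scene',e);H=hsv(q);h,s,v=[H[...,i].astype(int) for i in range(3)]
m=((h<8)|(h>172))&(s>120)&(e>0);k=np.zeros_like(m);k[205:260,245:308]=1;m=big(m&k);X=W[m]
X=X[(X[:,2]>.05)&(X[:,2]<.2)]
T=np.array([.4701,.0085]);a=np.radians(3.7);Rm=np.array([[np.cos(a),np.sin(a)],[-np.sin(a),np.cos(a)]])
L=(X[:,:2]-T)@Rm.T
print(len(L),np.percentile(X[:,2],[2,50,98]).round(4))
t=X[:,2]>np.percentile(X[:,2],98)-.008
print(cv2.minAreaRect((L[t]*1000).astype(np.float32)),np.percentile(L[t],[1,50,99],axis=0).round(4),np.percentile(L,[1,50,99],axis=0).round(4))
```

```text
489 [0.1062 0.136  0.1417]
((32.10692596435547, -3.6893272399902344), (59.82815170288086, 60.36387252807617), 12.098699569702148) [[ 0.0004 -0.0312]
 [ 0.0326 -0.0067]
 [ 0.0577  0.0254]] [[ 0.0009 -0.0328]
 [ 0.0395 -0.0123]
 [ 0.058   0.025 ]]
```

Call:
play_rows(deltas="40 -0.06 0 1 0 0 0; 40 -0.06 0 2 0 0 0; 40 -0.06 0 2.6 0 0 0; 40 -0.06 0 2.9 0 0 0; 40 -0.06 0 3.1 0 0 0; 40 -0.06 0 3.2 0 0 0; 40 -0.06 0 3.2 0 0 0")

```text
time_s: 6.78
eef_pos: [0.4721, 0.0073, 0.0991]
eef_rot: [[-0.998, -0.065, 0.0], [-0.065, 0.998, -0.0], [-0.0, -0.0, -1.0]]
ft_force: [0.3, -0.4, -5.7]
width: 0.504
```

Call:
play_rows(deltas="40 0 0 0.04 0 0 0; 40 0 0 0.08 0 0 0; 40 0 0 0.08 0 0 0")

```text
time_s: 7.15
eef_pos: [0.4721, 0.0072, 0.0984]
eef_rot: [[-0.998, -0.065, 0.002], [-0.065, 0.998, -0.0], [-0.002, -0.0, -1.0]]
ft_force: [-4.4, -0.1, 18.0]
width: 0.511
```

Call:
play_rows(deltas="64 0 0 -0.04 0 0 0; 64 0 0 -0.04 0 0 0; 64 0 0 -0.04 0 0 0; 64 0 0 -0.04 0 0 0; 64 0 0 -1 0 0 0; 64 0 0 -2 0 0 0; 64 0 0 -3 0 0 0; 64 0 0 -4 0 0 0; 64 0 6 -5 0 0 0; 64 0 8 -5 0 0 0; 64 0 8 -5 0 0 0; 64 0 8 -5 0 0 0")

```text
time_s: 8.65
eef_pos: [0.4581, 0.2116, 0.2223]
eef_rot: [[-0.997, -0.072, 0.001], [-0.072, 0.997, 0.002], [-0.001, 0.002, -1.0]]
ft_force: [0.5, -0.6, -0.3]
width: 0.646
```

Run:
```python
from h import *
p,d=manip.capture('top');q,e=manip.capture('scene')
H0=np.array([.475,-.051]);a=np.radians(3.7);Rm=np.array([[np.cos(a),np.sin(a)],[-np.sin(a),np.cos(a)]])
for n,im,dd,b in(('top',p,d,(325,225,372,285)),('scene',q,e,(240,215,316,290))):
    W=world(n,dd);H=hsv(im);h,s,v=[H[...,i].astype(int) for i in range(3)]
    k=np.zeros((480,640),bool);k[b[1]:b[3],b[0]:b[2]]=1
    m=k&(((h<8)|(h>172))&(s>100)|(v<60))&(abs(W[...,2]-.058)<.007)
    m=big(m);P=(plane(n,.058)[m][:,:2]-H0)@Rm.T
    X=W[m];A=np.c_[X[:,:2]-X[:,:2].mean(0),np.ones(len(X))];c=np.linalg.lstsq(A,X[:,2],rcond=None)[0]
    r=cv2.minAreaRect((P*1000).astype(np.float32));print(n,m.sum(),np.round(r[0],1),np.round(r[1],1),r[2],'z',np.median(X[:,2]),'slopes',c.round(3))
cv2.imwrite('pics/placed.png',np.hstack([cv2.resize(p[180:300,300:420][:,:,::-1],(400,400)),cv2.resize(q[200:320,220:340][:,:,::-1],(400,400))]))
print(manip.state()['eef_pos'])
```

```text
top 494 [-2. 58.] [117.9  57.4] 0.1980443298816681 z 0.05735471066582025 slopes [-0.    -0.005  0.057]
scene 721 [ 0.9 53.6] [ 62.1 120.6] 89.97386932373047 z 0.05809199715260931 slopes [-0.007  0.017  0.058]
[0.45845845 0.20854839 0.22183978]
```

View pics/placed.png

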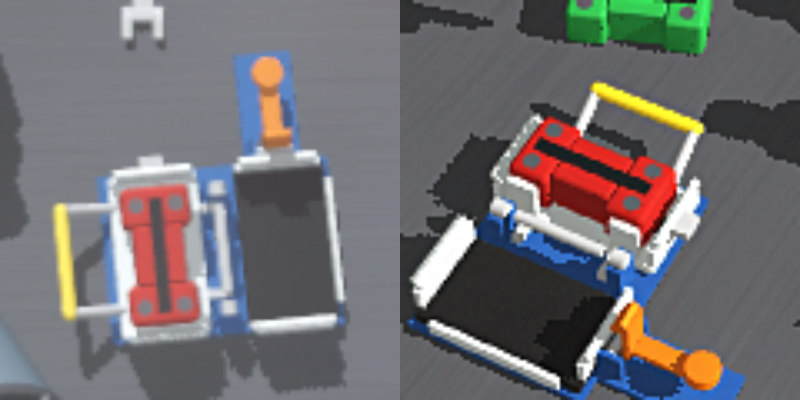

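The caliper lies flat in the open leaf: slopes under 0.02, top at z 0.058, centre at leaf x≈0 and y≈+1. Step 1 is met. Now the handle.

```bash
python3 go.py .4663 .087 .222 93.7;python3 go.py .4663 .087 .094 93.7
```

```text
now 8.75 [0.4585 0.2085 0.2218] row [ 0.02 -4.87 -0.01] [0.   0.   0.02] dist 121.80117215575224
now 8.75 [0.4585 0.2085 0.2218] row [ 0.02 -4.87  5.11] [0.   0.   0.02] dist 176.57437477753462
```

Call:
play_rows(deltas="45 0 -2.5 0 0 0 0; 45 0 -4.87 0 0 0 0; 45 0 -4.87 0 0 0 0; 45 0 -4.87 0 0 0 0; 45 0 -4.87 1.5 0 0 0; 45 0 -4.87 3 0 0 0; 45 0 -4.87 4 0 0 0; 45 0 -4.87 4.7 0 0 0; 45 0 -4.87 5.1 0 0 0; 45 0 -4.87 5.1 0 0 0; 45 0 -4.87 5.1 0 0 0; 0 0 -4.87 5.1 0 0 0; 0 0 -4.87 5.1 0 0 0; 0 0 -4.87 5.1 0 0 0; 0 0 -4.87 5.1 0 0 0; 0 0 -4.87 5.1 0 0 0", squeeze=30)

```text
time_s: 10.75
eef_pos: [0.467, 0.0886, 0.0952]
eef_rot: [[-0.998, -0.069, 0.002], [-0.069, 0.998, 0.004], [-0.002, 0.004, -1.0]]
ft_force: [-3.7, 13.1, 4.9]
width: 0.126
```

Run:
```python
import numpy as np
from h import *
s=manip.state();print(s['eef_pos'].round(4),s['ft_force'],s['width'])
for t in range(0,185,10): print(t,round(5.52*(np.cos(np.radians(t))-1),2),round(-5.52*np.sin(np.radians(t)),2))
```

```text
[0.467  0.0886 0.0952] [-3.73155162 13.06171076  4.9345818 ] 0.1263886552305085
0 0.0 -0.0
10 -0.08 -0.96
20 -0.33 -1.89
30 -0.74 -2.76
40 -1.29 -3.55
50 -1.97 -4.23
60 -2.76 -4.78
70 -3.63 -5.19
80 -4.56 -5.44
90 -5.52 -5.52
100 -6.48 -5.44
110 -7.41 -5.19
120 -8.28 -4.78
130 -9.07 -4.23
140 -9.75 -3.55
150 -10.3 -2.76
160 -10.71 -1.89
170 -10.96 -0.96
180 -11.04 -0.0
```

Call:
play_rows(deltas="0 0 0.1 0 0 0 0; 0 0 0.08 -0.48 0 0 0; 0 0 0.02 -0.96 0 0 0; 0 0 -0.09 -1.43 0 0 0; 0 0 -0.23 -1.89 0 0 0; 0 0 -0.42 -2.33 0 0 0; 0 0 -0.64 -2.76 0 0 0; 0 0 -0.9 -3.17 0 0 0; 0 0 -1.19 -3.55 0 0 0; 0 0 -1.19 -3.55 0 0 0")

```text
time_s: 12.0
eef_pos: [0.469, 0.0585, 0.185]
eef_rot: [[-0.998, -0.068, 0.003], [-0.068, 0.998, 0.004], [-0.003, 0.004, -1.0]]
ft_force: [-1.7, 15.2, 4.0]
width: 0.122
```

Call:
play_rows(deltas="0 0 0.06 -0.05 0 0 0; 0 0 -0.27 -0.41 0 0 0; 0 0 -0.63 -0.74 0 0 0; 0 0 -1.02 -1.04 0 0 0; 0 0 -1.43 -1.3 0 0 0; 0 0 -1.86 -1.53 0 0 0; 0 0 -2.31 -1.71 0 0 0; 0 0 -2.78 -1.86 0 0 0; 0 0 -3.26 -1.96 0 0 0; 0 0 -3.74 -2.03 0 0 0; 0 0 -4.23 -2.05 0 0 0; 0 0 -4.23 -2.05 0 0 0")

```text
time_s: 13.5
eef_pos: [0.4767, -0.05, 0.2361]
eef_rot: [[-0.998, -0.064, 0.004], [-0.064, 0.998, 0.001], [-0.004, 0.0, -1.0]]
ft_force: [0.4, 4.7, 10.4]
width: 0.125
```

Call:
play_rows(deltas="0 0 -0.49 -0.03 0 0 0; 0 0 -0.97 0.04 0 0 0; 0 0 -1.45 0.14 0 0 0; 0 0 -1.92 0.29 0 0 0; 0 0 -2.15 0.38 0 0 0; 0 0 -2.37 0.47 0 0 0; 0 0 -2.58 0.58 0 0 0; 0 0 -2.8 0.7 0 0 0; 0 0 -3 0.83 0 0 0; 0 0 -3.21 0.96 0 0 0; 0 0 -3.4 1.1 0 0 0; 0 0 -3.6 1.26 0 0 0; 0 0 -3.6 1.26 0 0 0; 0 0 -3.6 1.26 0 0 0; 0 0 -3.6 1.26 0 0 0")

```text
time_s: 15.38
eef_pos: [0.4824, -0.1393, 0.2035]
eef_rot: [[-0.998, -0.066, 0.002], [-0.066, 0.998, 0.0], [-0.002, 0.0, -1.0]]
ft_force: [5.1, 3.1, 2.3]
width: 0.125
```

Run:
```python
from h import *
p,d=manip.capture('top');q,e=manip.capture('scene')
print(manip.state()['ft_force'])
cv2.imwrite('pics/tip.png',np.hstack([cv2.resize(p[180:300,300:420][:,:,::-1],(400,400)),cv2.resize(q[190:340,200:350][:,:,::-1],(400,400))]))
```

```text
[4.34219646 3.46778298 3.42311134]
```

View pics/tip.png

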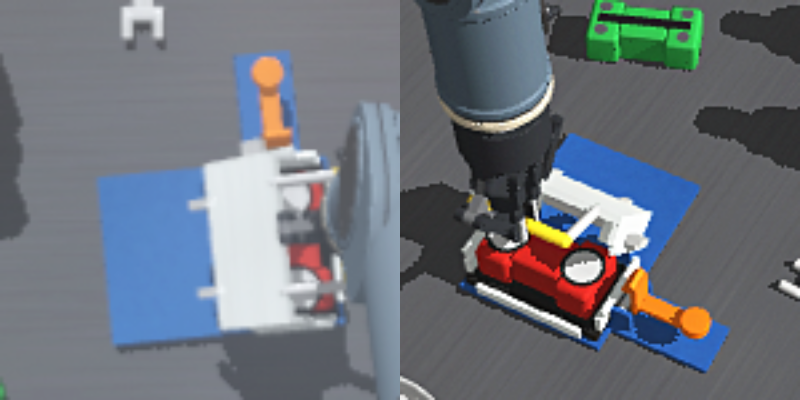

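The picture shows the caliper already tipped flat into the fixed nest, with both pistons up (right half, discs at (510,225) and (585,265)). Now I close the leaf on it.

Call:
play_rows(deltas="0 0 -0.36 0.33 0 0 0; 0 0 -0.69 0.69 0 0 0; 0 0 -0.99 1.08 0 0 0; 0 0 -1.25 1.49 0 0 0; 0 0 -1.48 1.92 0 0 0; 0 0 -1.66 2.37 0 0 0; 0 0 -1.81 2.84 0 0 0; 0 0 -1.91 3.32 0 0 0; 0 0 -1.91 3.32 0 0 0; 0 0 -1.91 3.32 0 0 0", squeeze=50)

```text
time_s: 16.73
eef_pos: [0.4855, -0.1852, 0.1198]
eef_rot: [[-0.998, -0.068, 0.001], [-0.068, 0.998, 0.002], [-0.001, 0.002, -1.0]]
ft_force: [4.5, 8.2, -0.4]
width: 0.124
```

Call:
play_rows(deltas="0 0 0 0.2 0 0 0; 0 0 0 0.4 0 0 0; 0 0 0 0.6 0 0 0; 0 0 0 0.7 0 0 0; 0 0 0 0.8 0 0 0; 0 0 0 0.9 0 0 0; 0 0 0 0.9 0 0 0")

```text
time_s: 17.6
eef_pos: [0.4854, -0.1864, 0.0977]
eef_rot: [[-0.998, -0.067, 0.001], [-0.067, 0.998, 0.001], [-0.001, 0.001, -1.0]]
ft_force: [4.7, 5.3, 4.3]
width: 0.116
```

Call:
play_rows(deltas="0 0 0.03 0.1 0 0 0; 0 0 0.03 0.2 0 0 0; 0 0 0.03 0.3 0 0 0; 0 0 0.03 0.3 0 0 0")

```text
time_s: 18.1
eef_pos: [0.4853, -0.1861, 0.0906]
eef_rot: [[-0.998, -0.066, 0.001], [-0.066, 0.998, 0.0], [-0.001, 0.0, -1.0]]
ft_force: [2.8, 4.3, 8.6]
width: 0.12
```

Call:
play_rows(deltas="0 0 0 0.08 0 0 0; 0 0 0 0.16 0 0 0; 0 0 0 0.16 0 0 0")

```text
time_s: 18.48
eef_pos: [0.4852, -0.1861, 0.0898]
eef_rot: [[-0.998, -0.066, 0.003], [-0.066, 0.998, -0.001], [-0.003, -0.001, -1.0]]
ft_force: [-7.5, 8.5, 59.1]
width: 0.117
```

Call:
play_rows(deltas="0 0 0 -0.14 0 0 0; 0 0 0 -0.14 0 0 0; 40 0 0 -0.14 0 0 0; 40 0 0 -0.14 0 0 0; 40 0 0 -0.14 0 0 0; 40 0 0 -1.5 0 0 0; 40 0 0 -3 0 0 0; 40 0 0 -4.5 0 0 0; 40 0 0 -6 0 0 0; 40 0 0 -6 0 0 0; 40 0 0 -6 0 0 0; 0 0 0 -6 0 0 0; 0 0 0 -6 0 0 0; 0 0 0 -6 0 0 0; 0 0 0 -6 0 0 0", squeeze=30)

```text
time_s: 20.35
eef_pos: [0.4846, -0.1866, 0.2357]
eef_rot: [[-0.998, -0.065, -0.0], [-0.065, 0.998, 0.0], [0.0, 0.0, -1.0]]
ft_force: [0.2, 0.2, 0.2]
width: 0.003
```

```bash
python3 go.py .6265 -.0945 .237 93.7
python3 - <<'E'
from h import *
p,d=manip.capture('top');q,e=manip.capture('scene')
np.save('top_p.npy',p);np.save('scene_p.npy',q);np.save('top_d.npy',d);np.save('scene_d.npy',e)
for n,im,dd in(('top',p,d),('scene',q,e)):
    W=world(n,dd);H=hsv(im);h,s,v=[H[...,i].astype(int) for i in range(3)]
    for t,(l,tt,r,b),m,z in(('button',(372,190,392,213) if n=='top' else (300,296,324,325),(h>5)&(h<20)&(s>150)&(abs(W[...,2]-.0385)<.008),.039),('yellow',(0,0,640,480),(h>20)&(h<36)&(s>100)&(abs(W[...,2]-.044)<.02)&(abs(W[...,1]+.19)<.05)&(abs(W[...,0]-.48)<.1),.044)):
        k=np.zeros((480,640),bool);k[tt:b,l:r]=1;k&=m
        if k.sum()<5: print(n,t,'none');continue
        k=big(k);P=plane(n,z)[k];rr=cv2.minAreaRect((P[:,:2]*1000).astype(np.float32));print(n,t,k.sum(),np.round(rr[0],1),np.round(rr[1],1),'z',np.median(W[k][:,2]).round(4))
cv2.imwrite('pics/shut.png',np.hstack([cv2.resize(p[180:300,300:420][:,:,::-1],(400,400)),cv2.resize(q[190:340,200:350][:,:,::-1],(400,400))]))
E
```

```text
now 20.35 [ 0.4846 -0.1866  0.2357] row [-5.9   3.3  -0.05] [ 0.   -0.    0.01] dist 169.16112411833853
top button 47 [628.9 -92.3] [19.5 21.4] z 0.0405
top yellow 56 [ 459.  -189.8] [44.1 11.5] z 0.054
scene button 139 [622.9 -97.5] [36.3 33.1] z 0.04
scene yellow 194 [ 481.8 -184.4] [102.6  13. ] z 0.054
```

View pics/shut.png

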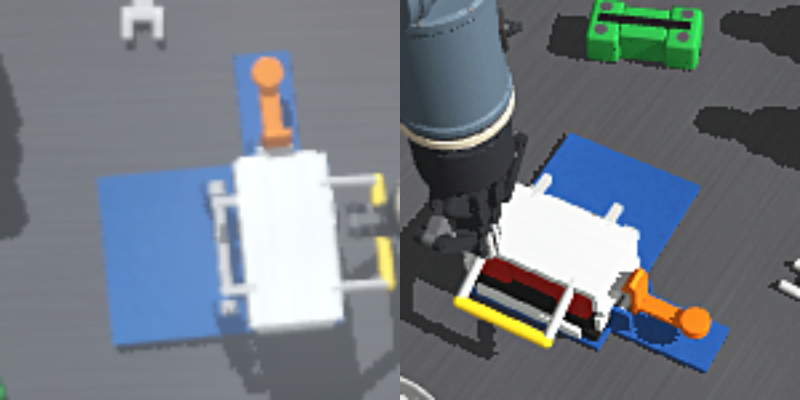

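The leaf is closed and stands by itself about 1.5 s after letting go. The handle is level at about z 0.048 centre and the tongue is at the catch. Next, above the button at (0.6275,-0.0945).

Call:
play_rows(deltas="0 -2 1.1 0 0 0 0; 0 -4 2.2 0 0 0 0; 0 -5.94 3.3 0 0 0 0; 0 -5.94 3.3 0 0 0 0; 0 -5.94 3.3 0 0 0 0; 0 -5.94 3.3 2 0 0 0; 0 -5.94 3.3 4 0 0 0; 0 -5.94 3.3 4.5 0 0 0; 0 -5.94 3.3 4.5 0 0 0; 0 -5.94 3.3 4.5 0 0 0")

```text
time_s: 21.7
eef_pos: [0.6284, -0.095, 0.1255]
eef_rot: [[-0.998, -0.065, 0.003], [-0.065, 0.998, -0.0], [-0.003, -0.001, -1.0]]
ft_force: [0.5, 0.0, -0.1]
width: 0.0
```

```bash
python3 - <<'E'
from h import *
s=manip.state();print(s['time_s'],s['eef_pos'].round(4),s['width'])
for n in('top','scene'):
    im,dd=manip.capture(n);W=world(n,dd);H=hsv(im);h,sa,v=[H[...,i].astype(int) for i in range(3)]
    k=(h>20)&(h<36)&(sa>100)&(abs(W[...,2]-.044)<.03)&(abs(W[...,1]+.19)<.05)&(abs(W[...,0]-.48)<.1)
    k=big(k);print(n,k.sum(),np.median(W[k],0).round(4))
E
python3 go.py .6275 -.0945 .097 93.7
```

```text
21.7 [ 0.6284 -0.095   0.1255] 6.110854767049355e-05
now 21.75 [ 0.6284 -0.0949  0.1255] row [0.04 0.02 1.14] [-0.    0.02  0.  ] dist 28.49888984682635Traceback (most recent call last):
  File "<stdin>", line 6, in <module>
  File "h.py", line 15, in big
    n,l,s,_=cv2.connectedComponentsWithStats(m.astype(np.uint8));return l==1+np.argmax(s[1:,4])
                                                                             ~~~~~~~~~^^^^^^^^^
    return _wrapfunc(a, 'argmax', axis=axis, out=out, **kwds)
    return bound(*args, **kwds)
ValueError: attempt to get argmax of an empty sequence
```

Run:
```python
from h import *
q,dd=manip.capture('scene');W=world('scene',dd);H=hsv(q);h,sa,v=[H[...,i].astype(int) for i in range(3)]
k=(h>20)&(h<36)&(sa>100)&(W[...,2]<.25)&(abs(W[...,0]-.48)<.1)&(abs(W[...,1]+.06)<.22)
print(k.sum(),np.median(W[k],0).round(4))
cv2.imwrite('pics/btn.png',cv2.resize(q[170:340,190:360][:,:,::-1],(560,560)))
```

```text
213 [ 0.4896 -0.1885  0.0538]
```

View pics/btn.png

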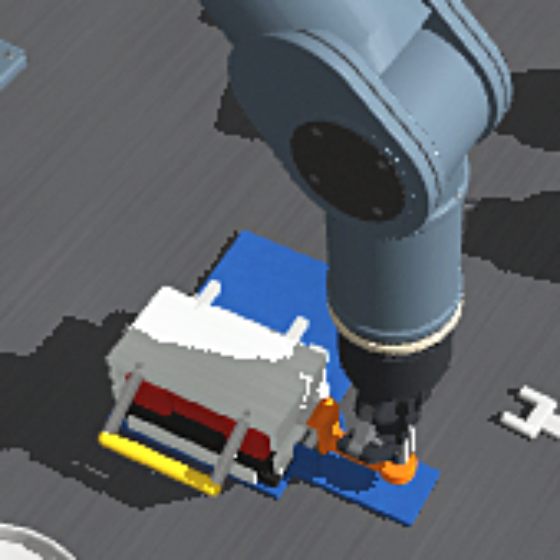

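The leaf is still held at the same handle height (0.0538 top), so the catch holds. The fingertips are over the orange button. Press.

Call:
play_rows(deltas="0 0 0 0.4 0 0 0; 0 0 0 0.6 0 0 0; 0 0 0 0.8 0 0 0; 0 0 0 0.95 0 0 0; 0 0 0 1.06 0 0 0; 0 0 0 1.06 0 0 0; 0 0 0 1.06 0 0 0")

```text
time_s: 22.68
eef_pos: [0.6288, -0.0945, 0.0979]
eef_rot: [[-0.998, -0.065, 0.003], [-0.065, 0.998, -0.0], [-0.003, -0.0, -1.0]]
ft_force: [1.7, 1.1, 10.0]
width: 0.002
```

Run:
```python
from h import *
q,dd=manip.capture('scene');W=world('scene',dd);H=hsv(q);h,sa,v=[H[...,i].astype(int) for i in range(3)]
k=(h>20)&(h<36)&(sa>100)&(W[...,2]<.25)&(abs(W[...,0]-.48)<.1)&(abs(W[...,1]+.05)<.22)
print(k.sum(),np.median(W[k],0).round(4))
```

```text
218 [ 0.481  -0.0989  0.1744]
```

The leaf is swinging open. Hold briefly, then withdraw upward.

Call:
play_rows(deltas="0 0 0 0 0 0 0; 0 0 0 0 0 0 0; 0 0 0 0 0 0 0; 0 0 0 0 0 0 0; 0 0 0 0 0 0 0; 0 0 0 0 0 0 0; 0 0 0 0 0 0 0; 0 0 0 0 0 0 0; 0 0 0 -1 0 0 0; 0 0 0 -2 0 0 0; 0 0 0 -4 0 0 0; 0 0 0 -6 0 0 0; 0 0 0 -6 0 0 0; 0 0 0 -6 0 0 0; 0 0 0 -6 0 0 0; 0 0 0 -6 0 0 0")

```text
time_s: 24.72
eef_pos: [0.627, -0.0945, 0.2457]
eef_rot: [[-0.998, -0.065, -0.002], [-0.065, 0.998, 0.0], [0.002, 0.0, -1.0]]
ft_force: [-0.6, 0.3, 0.1]
width: -0.001
```

Run:
```python
from h import *
p,d=manip.capture('top');q,e=manip.capture('scene');print(manip.state()['time_s'],manip.state()['ft_force'])
H0=np.array([.475,-.050]);a=np.radians(3.7);Rm=np.array([[np.cos(a),np.sin(a)],[-np.sin(a),np.cos(a)]])
n='scene';W=world(n,e);H=hsv(q);h,s,v=[H[...,i].astype(int) for i in range(3)]
k=(h>20)&(h<36)&(s>100)&(W[...,2]<.25)&(abs(W[...,0]-.48)<.1)&(abs(W[...,1]+.05)<.22);print('handle',k.sum(),np.median(W[k],0).round(4))
L=(W[...,:2]-H0)@Rm.T+[0,.055]
k=(abs(W[...,2]-.056)<.008)&(abs(L[...,0])<.08)&(abs(L[...,1])<.05);k=big(k)
X=W[k];A=np.c_[X[:,:2]-X[:,:2].mean(0),np.ones(len(X))];c=np.linalg.lstsq(A,X[:,2],rcond=None)[0]
P=(plane(n,.056)[k][:,:2]-H0)@Rm.T+[0,.055];r=cv2.minAreaRect((P*1000).astype(np.float32))
print('cal in nest',k.sum(),np.round(r[0],1),np.round(r[1],1),'z',np.median(X[:,2]),'slope',c.round(3))
cv2.imwrite('pics/end.png',np.hstack([cv2.resize(p[180:300,300:420][:,:,::-1],(400,400)),cv2.resize(q[190:340,200:350][:,:,::-1],(400,400))]))
```

```text
24.825 [-0.26268459 -0.33842598  0.59930284]
handle 67 [0.4409 0.0818 0.045 ]
cal in nest 933 [ 0.  -7.6] [ 61.7 125.2] z 0.05648341750725729 slope [-0.006  0.032  0.056]
```

View pics/end.png

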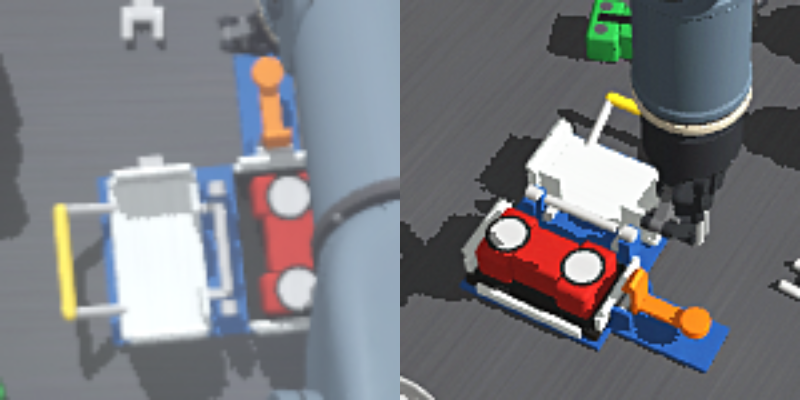

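The leaf is open, with the handle at z 0.045. The caliper lies flat, pistons up, at nest x 0 and y -7.6 mm, and the robot is clear. I hand in.

```bash
python3 -c "
from plant import manip
print(manip.hand_in())"
```

```text
the job is handed in; nothing more can be done
None
```

The job is done and handed in at about 25 s on the robot's clock; hand-in gave no verdict. I laid the red caliper flat in the open leaf and swung the leaf over by its handle. I pressed it against the hard stop (59 N vertical) until the catch held it shut with nothing touching it. Then I pressed the orange button, and the leaf sprang open.

**Last checks (scene camera):**
- **Caliper:** it lies in the fixed nest with its pistons up, centre at about x 0 and y -7.6 mm. Its top is at z 0.056, which puts the centre about 20 mm above the nest floor, and its slope is at most 0.03 rad.
- **Leaf:** it is open, with the handle top at z 0.045.
- **Robot:** it is clear of everything, and the wrist force reads under 1 N.

**Disagreements and gaps:**
- The handle's measured position was about 2 mm off my first cradle fit. That gave up to 15 N sideways during the first part of the swing, until I corrected the path.
- In the top view, the arm hid part of the caliper at the end, so the final numbers come from the scene camera only.
- I did not measure the bystanders again. The arm stayed clear of them all along its path.

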